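# Draw thick dowels from the keyed dispenser into a grooved tray

### The job

Bring the grooved tray squarely up against the front of the dispenser lane that holds the three thick dowels, its mouth centred under that lane. Then press that lane's key fully home so that it latches, the key latched before pops up, and the three dowels roll out and settle one in each groove of the tray. Do not touch the dowels with the gripper, keep the thin dowels in their lane, and leave the tray there and everything else on the bench where it is.

Things in the scene. Friction and masses are not known exactly. Their poses are not given: they have to be found in the camera images.
- tray: Loose wooden tray, 0.5 kg, 155 mm long, 120 wide, walls 45 high. Origin on the table under its middle, z up, +x to its open mouth (x = 55 mm). Floor 108 mm wide slopes down from the mouth to the end wall (x = -40 to -47), height 30 to 17 mm; 2 mm ridges along y at x = -13 and 9.5 part it into three grooves: settled thick dowels have their axes at x = -29, -7, 15 and z = 30, 33, 36 mm
- tray_mouth (a point): middle of the tray's open mouth edge, 55 mm from the tray's origin and 30 mm above its underside; axes as the tray
- tray_handle (a point): grasp point in the tray's handle, a fin behind the end wall: x = -73 mm of the tray, 42 mm above the table. The fin is 18 mm wide (y), 52 mm long (x = -47 to -99 mm) and 62 mm high, free on both sides; pinch it from above across y
- lane_thick: Fixed dispenser lane with the thick dowels; three such lanes stand side by side, 104 mm apart, in any order. Origin on the table under its middle, z up; 140 mm long (x), 100 wide (y), walls 86 high, key housing over the mouth 94, an aluminium bar behind the keys 96. Its flat front is at x = -70 mm, towards the robot; its chute, 88 mm wide inside, slopes down 12 degrees to -x, where dowels roll out
- lane_thick_lip (a point): middle of the lane's lower front edge, x = -70 mm of the lane, 36 mm above the table, where the dowels roll out; axes as the lane. The tray's mouth belongs here, touching or nearly touching the lane's front
- lane_thin: the lane holding the three thin dowels, built and turned like lane_thick
- key_thick (a joint): travel of the key of the lane with the thick dowels, in m: 0 up (gate closed), 0.016 fully down and latched (gate sunk, lane open); up at the start. The three keys are interlocked: pushing one down lifts the latched one as much. Past mid travel they snap home, before it they return. A push takes about 4 N at first, then less; the end stop is firm
- key_thick_top (a point): middle of the top face of the key of the thick lane (with the thick dowels), a flat black cap 34 (x) x 64 (y) mm, 52 mm towards -x of the lane's origin; 116 mm above the table when up, 100 mm when down; it moves straight down
- key_thin (a joint): travel of the key of the lane with the thin dowels, in m: 0 up (gate closed), 0.016 fully down and latched (gate sunk, lane open); up at the start. The three keys are interlocked: pushing one down lifts the latched one as much. Past mid travel they snap home, before it they return. A push takes about 4 N at first, then less; the end stop is firm
- key_thin_top (a point): middle of the top face of the key of the thin lane (with the thin dowels), a flat black cap 34 (x) x 64 (y) mm, 52 mm towards -x of the lane's origin; 116 mm above the table when up, 100 mm when down; it moves straight down
- key_empty (a joint): travel of the key of the lane without dowels, in m: 0 up (gate closed), 0.016 fully down and latched (gate sunk, lane open); latched down at the start. The three keys are interlocked: pushing one down lifts the latched one as much. Past mid travel they snap home, before it they return. A push takes about 4 N at first, then less; the end stop is firm
- key_empty_top (a point): middle of the top face of the key of the empty lane (without dowels), a flat black cap 34 (x) x 64 (y) mm, 52 mm towards -x of the lane's origin; 116 mm above the table when up, 100 mm when down; it moves straight down
- thick1: thick beech dowel, 22 mm diameter, 80 mm long, 22 g; origin at its middle, y along its axis; lies across lane_thick behind the gate at the start
- thick2: thick beech dowel, 22 mm diameter, 80 mm long, 22 g; origin at its middle, y along its axis; lies across lane_thick behind the gate at the start
- thick3: thick beech dowel, 22 mm diameter, 80 mm long, 22 g; origin at its middle, y along its axis; lies across lane_thick behind the gate at the start
- thin1: thin beech dowel, 14 mm diameter, 80 mm long, 10 g; origin at its middle, y along its axis; lies across lane_thin behind the gate
- thin2: thin beech dowel, 14 mm diameter, 80 mm long, 10 g; origin at its middle, y along its axis; lies across lane_thin behind the gate
- thin3: thin beech dowel, 14 mm diameter, 80 mm long, 10 g; origin at its middle, y along its axis; lies across lane_thin behind the gate
- mallet: bystander: beech mallet lying down, head 70 x 130 x 75 mm, handle 220 mm; origin on its underside
- drill: bystander: cordless drill standing on its battery, about 230 mm high; origin on its underside
- glue: bystander: white glue bottle, 64 mm diameter, 170 mm high; origin on its underside
- offcut: bystander: pale wood offcut 130 x 60 x 35 mm; origin on its underside
- block: bystander: brown wood block 90 x 70 x 45 mm; origin on its underside
Things that resemble listed ones, but are neither listed nor needed, are in the scene too. Leave any blue or pink look-alike of the thick1 alone.

How it is judged:
By the outcome, as a careful person would: the job done as asked, in the order asked, and still so for the second after the job is handed in, with the robot touching nothing.
It also fails if it takes over 48 s, if anything falls off the work surface, if the arm or the gripper's body presses on something with over 40 N, if the wrist force passes 120 N, or if a joint passes its speed limit or range.

### The arm

A 6-joint arm with a two-finger parallel gripper is mounted at the origin on the work surface. World frame = base frame: x ahead of the robot, y to its left, z up, the work surface at z = 0. Lengths are in m, angles in rad, forces in N, time in s.
With the tool pointing down it reaches from about 0.25 to 0.775 m from the base axis. Payload 4 kg.
Tool frame: the origin (TCP) lies on the centre line of the jaws, within the pads' length; the fingertips stand 8 mm ahead of it and the grasp point (between the pads) lies 11 mm behind it; z points along the fingers, y is the direction in which the jaws open and shut (so a half turn about z gives the same grasp; the last joint's range is limited). The gripper opens to 94 mm and grips with 3 to 60 N. Pads are 16 mm wide; open, the fingers measure 119 mm over their backs; the gripper's body (75 mm by 177 mm) begins 78 mm behind the grasp point.
Start: joints at [-1.42, 0.087, 1.371, -0, 1.684, -0.103], TCP at [0.138, -0.532, 0.177] pointing down, gripper open.
Joint ranges: [-3.1, 3.1], [-0.76, 2.03], [0.27, 2.55], [-1.08, 4.22], [0.17, 2.65], [-2.57, 2.57]. Speed limits (rad/s): [2.79, 2.79, 3.14, 3.14, 3.14, 3.14].

### API

Orientations are given as [roll, pitch, yaw] about the fixed x, y, z axes, in that order (R = Rz(yaw) Ry(pitch) Rx(roll)).
In Python, from bench import * gives the robot as it stands.
- The arm moves only by the tool step_arm, never from a script. Its argument "steps" is a list of rows, each an object of numbers: "jaw": the opening, from 0 (shut) to 1 (fully open); "tx", "ty", "tz": the shift along the tool's x, y, z in m; "ax", "ay", "az": the turn, a rotation vector about the tool's x, y, z in rad. In form: [{"jaw": .., "tx": .., "ty": .., "tz": .., "ax": .., "ay": .., "az": ..}, ...]. A call has 1 to 8 rows; each row is the pose to reach, as a shift and turn from the pose measured when the call began, along the tool's axes at that moment; what a row does not reach only later rows make up. A row lasts 1/10 s, in which the tool goes at most 50 mm and 8.59 degrees, less where a joint would pass 70% of its speed; a pose out of reach is approached as far as the arm can. A call with a gripper value outside its range is refused whole. The fingers move at their own pace and stop on an object; the grip force is fixed at half the most. Time passes only in rows, so rows that repeat a pose let the fingers close. It gives the time, the measured TCP pose, the force and the opening at its end, in the units of the state.
- get_obs(): the state, without advancing time (a new reading comes with each control period).
- snapshot(name): name is "scene" or "top" or "wrist"; returns (picture, depth): 480x640x3 uint8, red, green, blue; 480x640 float32, m along the optical axis (not along the pixel's ray), 0 where there is no reading.
- camera_model(name): a dict with "intrinsics" (3x3 intrinsics, pixels), "k1" (the pictures are not rectified: a ray, as slopes to the right and down, at radius r is drawn at 1 + k1 r^2 times it, then the intrinsics apply), "origin" and "orientation" of the camera in the world. Camera axes: x right, y down, z forward; pixel columns grow to the right and rows downward; lengths in m; the calibration is good to about 2 mm. A picture is of the moment at which its call begins: read the wrist's pose just before it. camera_model takes no time and is no camera call; for the wrist camera it gives the pose at the moment of the call.
- close_job(): hands the job in, once; it reports no verdict.
Trained networks look in the newest picture that a camera, given by its name, has taken for a name from the list of things; names that differ only in an ending like _2 or _b are one class to them, and where a whole thing is asked for, a point or a joint stands for the part that bears it (a point fixed in the world has none). Each returns a list of dicts, best first, with "confidence" (0 to 1); they miss things now and then, are a little off and sometimes report something else, mostly with a low value. They report only what shows in the picture. A call takes as long as a camera call. They do not tell look-alikes from the thing itself.
- silhouettes(camera, query): "pixels" (480x640 bool, what is visible of it) and "rect" ([left, top, right, bottom] in pixels, round what is visible of it).
The state is a dict: "time": time; "joint_positions": joint angles; "qvel": joint speeds; "joint_torque": joint torques, N m; "tool_pos": TCP position; "ee_rot": TCP orientation; "wrist_force": force on the tool from outside, world axes, zero at the start; "wrist_torque": the same for the moment, N m; "width": finger opening in m.
Only numpy, scipy, OpenCV 4.12 (cv2) and the standard library are available. Lean on these libraries where they do the work, as an engineer would, in place of code of your own. Each camera call takes 0.05 s, during which the arm holds its last target. There are 200 camera calls.

## Working session

There is one attempt and no reset: what is moved stays moved. The work goes in short steps, Python scripts to look and compute and a tool call to move; the robot and the scene stay as the last step left them, time stands still between calls to the robot, and variables do not carry over. Pictures are saved under pics/ and viewed, about 8 in all and at most 12, crops included, and the job is handed in when it is done.

Besides the shell and the picture viewer there is one more tool, called after ">>>" as a command line: name --argument value ..., lists and objects as JSON in quotes. step_arm: Moves the arm, as the interface text tells. Its arguments: {"type":"object","properties":{"steps":{"type":"array"}},"required":["steps"]}

```bash
mkdir -p pics; cat > h.py <<'E'
from bench import *
import numpy as np, cv2
from scipy.spatial.transform import Rotation as R
def rot(o):
    o=np.array(o,float)
    return o if o.shape==(3,3) else (R.from_euler('xyz',o).as_matrix() if o.size==3 else R.from_quat(o).as_matrix())
def cloud(name,d):
    m=camera_model(name);K=np.array(m['intrinsics'])
    v,u=np.mgrid[0:480,0:640].astype(float)
    x0=(u-K[0,2])/K[0,0];y0=(v-K[1,2])/K[1,1];x,y=x0.copy(),y0.copy()
    for _ in range(10):
        s=1+m['k1']*(x*x+y*y);x,y=x0/s,y0/s
    P=np.dstack([x*d,y*d,d])
    P=P@rot(m['orientation']).T+np.array(m['origin']);P[d==0]=np.nan
    return P
def save(n,img): cv2.imwrite('pics/'+n,img[:,:,::-1])
E
python3 - <<'E'
from h import *
print(get_obs());
for c in ('scene','top'):
    print(camera_model(c))
    p,d=snapshot(c);save(c+'1.png',p);P=cloud(c,d);np.save(c+'.npy',P)
    for q in ('tray','thick1','thin1','key_thick','lane_thick','key_empty'):
        for s in silhouettes(c,q)[:4]:
            m=s['pixels'];print(c,q,round(s['confidence'],2),s['rect'],np.round(np.nanmedian(P[m],0),3))
E
```

```text
{'time': 0.0, 'joint_positions': array([-1.42008441e+00,  8.79192109e-02,  1.37222659e+00, -4.02327716e-05,
        1.68357592e+00, -1.03110342e-01]), 'qvel': array([ 0.00048216, -0.00130192, -0.00143688,  0.00202821, -0.00047986,
        0.00011586]), 'joint_torque': array([ 4.65794637e-04, -3.40184855e+01, -3.02423787e+01,  7.18507846e-02,
        3.29691439e-02, -1.60454770e-04]), 'tool_pos': array([ 0.13799314, -0.53179029,  0.17573783]), 'ee_rot': array([-3.13947078e+00, -1.79365053e-04,  2.53817585e-01]), 'wrist_force': array([ 0.39601583,  0.10988124, -0.9733521 ]), 'wrist_torque': array([ 0.01126562, -0.00638131,  0.00272878]), 'width': 0.09402246862412572}
{'intrinsics': array([[474.30119436,   0.        , 317.57677035],
       [  0.        , 474.30119436, 238.65191942],
       [  0.        ,   0.        ,   1.        ]]), 'k1': -0.05526240493617605, 'origin': array([1.16818843, 0.24234846, 1.19894827]), 'orientation': array([-2.59446350e+00,  7.85068296e-05,  1.83920084e+00])}
scene tray 0.88 [184.5, 182.9, 237.4, 238.4] [ 0.472 -0.271  0.027]
scene thick1 0.81 [392.3, 344.
[... 1209 characters left out ...]
08.7] [0.62  0.201 0.07 ]
top thick1 0.56 [251.7, 189.9, 291.0, 201.7] [0.637 0.201 0.073]
top thin1 0.73 [345.7, 199.1, 379.1, 203.9] [ 0.635 -0.006  0.064]
top thin1 0.46 [348.5, 189.5, 379.7, 197.1] [ 0.648 -0.006  0.067]
top key_thick 0.77 [246.9, 208.5, 289.6, 226.8] [0.585 0.198 0.116]
top key_thick 0.73 [251.4, 184.5, 287.7, 193.9] [0.657 0.2   0.078]
top key_thick 0.4 [301.7, 209.1, 332.5, 229.3] [0.585 0.094 0.101]
top key_thick 0.17 [254.8, 190.4, 288.2, 201.8] [0.637 0.198 0.073]
top lane_thick 0.65 [247.0, 166.3, 295.2, 234.2] [0.6   0.197 0.088]
top key_empty 0.69 [300.3, 208.2, 329.9, 226.4] [0.585 0.096 0.101]
top key_empty 0.16 [253.0, 185.8, 287.6, 193.0] [0.657 0.199 0.078]
```

View pics/top1.png

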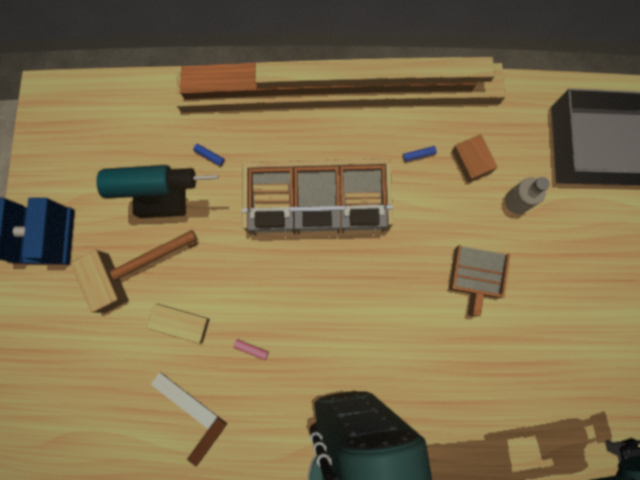

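View pics/scene1.png

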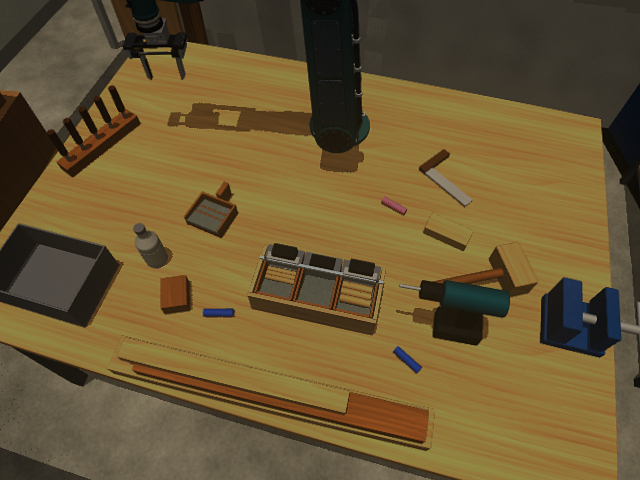

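Top view: thick lane is on the left (key at 268,217), empty middle with key down (315,218), thin right (365,216). The tray is at (480,275) with its handle towards the robot. Next I fit the poses from depth.

```bash
python3 - <<'E'
from h import *
for c in ('scene','top'):
    P=np.load(c+'.npy').reshape(-1,3);P=P[~np.isnan(P[:,0])]
    x,y,z=P.T
    def rect(n,m):
        Q=P[m].astype(np.float32); r=cv2.minAreaRect(Q[:,:2]*1000)
        print(c,n,m.sum(),'z',np.round(np.median(Q[:,2]),4),'c',np.round(r[0],1),'size',np.round(r[1],1),'ang',round(r[2],2),'pct1/99',np.round(np.percentile(Q[:,:2],[1,99],axis=0).ravel(),3))
    rect('keythick',(abs(x-.587)<.04)&(abs(y-.198)<.05)&(z>.108)&(z<.125))
    rect('keythin',(abs(x-.587)<.04)&(abs(y+.01)<.05)&(z>.108)&(z<.125))
    rect('lane>.05',(abs(x-.62)<.12)&(abs(y-.095)<.2)&(z>.078)&(z<.13))
    t=(abs(x-.46)<.14)&(abs(y+.271)<.1)
    rect('tray',t&(z>.038)&(z<.054)); rect('handle',t&(z>.056)&(z<.075)); rect('trayall',t&(z>.012)&(z<.054))
    f=t&(z>.014)&(z<.034);rect('floor',f)
    for ylo in np.arange(-.04,.25,.04):
        s=(y>ylo)&(y<ylo+.02)&(abs(x-.58)<.06)&(z>.03)&(z<.092)
        if s.sum()>5: print('front',round(ylo+.01,3),np.round(np.percentile(x[s],[2,10]),4),s.sum())
E
```

```text
scene keythick 311 z 0.1158 c [580.9 197.9] size [36.9 64.2] ang 3.82 pct1/99 [0.564 0.167 0.599 0.229]
scene keythin 302 z 0.1156 c [589.6 -10. ] size [36.6 65.1] ang 1.97 pct1/99 [ 0.572 -0.041  0.608  0.022]
scene lane>.05 4060 z 0.0916 c [642.  96.] size [162.2 335.1] ang 2.05 pct1/99 [ 0.564 -0.068  0.725  0.262]
scene tray 323 z 0.0443 c [ 455.1 -275. ] size [122.  150.8] ang 79.87 pct1/99 [ 0.387 -0.343  0.537 -0.214]
scene handle 93 z 0.062 c [ 404.4 -267.3] size [19.1 51.3] ang 78.45 pct1/99 [ 0.38  -0.28   0.43  -0.256]
scene trayall 1503 z 0.0271 c [ 454.9 -274.9] size [122.2 156.3] ang 79.84 pct1/99 [ 0.389 -0.342  0.538 -0.215]
scene floor 1084 z 0.0249 c [ 455.3 -273.7] size [119.8 156.6] ang 79.27 pct1/99 [ 0.393 -0.339  0.538 -0.216]
front -0.03 [0.5941 0.5985] 92
front 0.01 [0.5926 0.5972] 101
front 0.05 [0.5717 0.5921] 139
front 0.09 [0.5888 0.5938] 127
front 0.13 [0.5659 0.5878] 122
front 0.17 [0.5665 0.5878] 108
front 0.21 [0.5836 0.5885] 109
front 0.25 [0.5626 0.5705] 143
top keythick 458 z 0.1171 c [581.5 198. ] size [35.6 63.2] ang 0.58 pct1/99 [0.565 0.168 0.5
[... 203 characters left out ...]
0.069  0.722  0.262]
top tray 508 z 0.0457 c [ 454.8 -274.3] size [120.5 154.7] ang 81.04 pct1/99 [ 0.385 -0.342  0.537 -0.214]
top handle 209 z 0.0629 c [ 404.4 -265.8] size [20.1 53.4] ang 78.75 pct1/99 [ 0.378 -0.277  0.429 -0.254]
top trayall 2565 z 0.0272 c [ 455.6 -274.4] size [120.7 156.5] ang 81.15 pct1/99 [ 0.39  -0.339  0.535 -0.214]
top floor 1959 z 0.0252 c [ 455.8 -273.2] size [118.1 156.5] ang 81.21 pct1/99 [ 0.396 -0.335  0.535 -0.216]
front -0.03 [0.5697 0.5738] 80
front 0.01 [0.5687 0.5703] 89
front 0.05 [0.5698 0.5708] 101
front 0.09 [0.5653 0.567 ] 90
front 0.13 [0.5648 0.5693] 110
front 0.17 [0.562  0.5661] 125
front 0.21 [0.5612 0.5658] 130
front 0.25 [0.5627 0.5643] 201
```

```bash
cat >> h.py <<'E'
def delta(p,yaw):
    o=get_obs();R0=rot(o['ee_rot']);d=R0.T@(np.array(p)-o['tool_pos'])
    w=R.from_matrix(R0.T@R.from_euler('xyz',[np.pi,0,yaw]).as_matrix()).as_rotvec()
    print('t',round(o['time'],2),'pos',np.round(o['tool_pos'],4),'rpy',np.round(o['ee_rot'],3),'F',np.round(o['wrist_force'],1),'w',round(o['width'],4))
    print('  delta',np.round(d,4),'rotvec',np.round(w,4))
E
python3 -c "
from h import *
delta([.404,-.2665,.14],np.radians(-9.7))"
```

```text
t 0.7 pos [ 0.1381 -0.5324  0.1769] rpy [3.141 0.    0.254] F [-0.7  0.4 -0.2] w 0.0942
  delta [ 0.3241 -0.1906  0.0369] rotvec [ 2.000e-04 -0.000e+00  4.231e-01]
```

>>> step_arm --steps '[{"jaw": 1, "tx": 0.04, "ty": -0.024, "tz": 0, "az": 0.05}, {"jaw": 1, "tx": 0.085, "ty": -0.05, "tz": 0, "az": 0.11}, {"jaw": 1, "tx": 0.13, "ty": -0.076, "tz": 0, "az": 0.17}, {"jaw": 1, "tx": 0.17, "ty": -0.1, "tz": 0, "az": 0.23}, {"jaw": 1, "tx": 0.21, "ty": -0.124, "tz": 0, "az": 0.29}, {"jaw": 1, "tx": 0.25, "ty": -0.148, "tz": 0.01, "az": 0.35}, {"jaw": 1, "tx": 0.29, "ty": -0.17, "tz": 0.02, "az": 0.4}, {"jaw": 1, "tx": 0.324, "ty": -0.1906, "tz": 0.037, "az": 0.423}]'

```text
invalid input
```

```bash
python3 -c "
from h import *
p,d=snapshot('wrist');save('w1.png',p)
P=cloud('wrist',d).reshape(-1,3);P=P[~np.isnan(P[:,0])];x,y,z=P.T
t=(abs(x-.46)<.14)&(abs(y+.271)<.1)
for n,m in (('h',t&(z>.056)&(z<.068)&(x<.44)),('t',t&(z>.038)&(z<.054))):
    Q=P[m].astype(np.float32)
    if len(Q)>5: print(n,len(Q),np.median(Q[:,2]),cv2.minAreaRect(Q[:,:2]*1000))
delta([.404,-.2665,.031],np.radians(-9.7))"
```

```text
t 0.75 pos [ 0.1381 -0.5324  0.177 ] rpy [3.141 0.    0.254] F [-0.  -0.4  0.3] w 0.0944
  delta [ 0.3242 -0.1907  0.1459] rotvec [ 2.000e-04 -0.000e+00  4.231e-01]
```

>>> step_arm --steps '[{"jaw": 1, "tx": 0.04, "ty": -0.024, "tz": 0, "ax": 0, "ay": 0, "az": 0.05}, {"jaw": 1, "tx": 0.085, "ty": -0.05, "tz": 0, "ax": 0, "ay": 0, "az": 0.11}, {"jaw": 1, "tx": 0.13, "ty": -0.076, "tz": 0, "ax": 0, "ay": 0, "az": 0.17}, {"jaw": 1, "tx": 0.17, "ty": -0.1, "tz": 0, "ax": 0, "ay": 0, "az": 0.23}, {"jaw": 1, "tx": 0.21, "ty": -0.124, "tz": 0, "ax": 0, "ay": 0, "az": 0.29}, {"jaw": 1, "tx": 0.25, "ty": -0.148, "tz": 0.01, "ax": 0, "ay": 0, "az": 0.35}, {"jaw": 1, "tx": 0.29, "ty": -0.17, "tz": 0.02, "ax": 0, "ay": 0, "az": 0.4}, {"jaw": 1, "tx": 0.324, "ty": -0.1906, "tz": 0.037, "ax": 0, "ay": 0, "az": 0.423}]'

```text
time: 1.55
tool_pos: [0.4059, -0.2654, 0.1409]
ee_rot: [3.14, -0.003, -0.17]
wrist_force: [0.6, -0.3, 0.5]
width: 0.0939
```

```bash
python3 -c "
from h import *
p,d=snapshot('wrist');save('w1.png',p)
P=cloud('wrist',d).reshape(-1,3);P=P[~np.isnan(P[:,0])];x,y,z=P.T
t=(abs(x-.46)<.14)&(abs(y+.271)<.1)
for n,m in (('h',t&(z>.056)&(z<.068)&(x<.44)),('t',t&(z>.038)&(z<.054))):
    Q=P[m].astype(np.float32)
    if len(Q)>5: print(n,len(Q),np.median(Q[:,2]),cv2.minAreaRect(Q[:,:2]*1000))
delta([.404,-.2665,.031],np.radians(-9.7))"
```

```text
h 1582 0.058273584 ((403.7832336425781, -261.0331115722656), (17.551176071166992, 50.85188293457031), 81.07745361328125)
t 3954 0.041022778 ((477.7927551269531, -272.6586608886719), (120.58311462402344, 105.00812530517578), 81.21222686767578)
t 1.6 pos [ 0.4076 -0.2596  0.1369] rpy [-3.135  0.    -0.165] F [ 1.   3.  -1.6] w 0.0946
  delta [-0.0024  0.0081  0.1058] rotvec [-0.0066  0.0001  0.0046]
```

```bash
python3 -c "
from h import *
for i in range(2): snapshot('wrist')
o=get_obs();p,d=snapshot('wrist');save('w1.png',p);print(o['tool_pos'],o['qvel'].round(3))
P=cloud('wrist',d).reshape(-1,3);P=P[~np.isnan(P[:,0])];x,y,z=P.T
t=(abs(x-.46)<.14)&(abs(y+.271)<.1)
for n,m in (('h',t&(z>.056)&(z<.068)&(x<.44)),('t',t&(z>.038)&(z<.054))):
    Q=P[m].astype(np.float32)
    if len(Q)>5: print(n,len(Q),np.median(Q[:,2]),cv2.minAreaRect(Q[:,:2]*1000))
delta([.404,-.2655,.031],np.radians(-9.3))"
```

```text
[ 0.40428429 -0.26433581  0.1385819 ] [-0.058 -0.013 -0.029 -0.023  0.004 -0.016]
h 1681 0.06324472 ((401.9105224609375, -269.5033264160156), (17.90859603881836, 51.38848114013672), 81.02291870117188)
t 4541 0.0461778 ((476.2676086425781, -281.62237548828125), (120.59268188476562, 104.40666198730469), 80.7083969116211)
t 1.75 pos [ 0.4039 -0.2659  0.1395] rpy [ 3.141e+00  1.000e-03 -1.670e-01] F [ 0.7  0.2 -0.3] w 0.0943
  delta [ 1.000e-04 -4.000e-04  1.085e-01] rotvec [ 0.0002  0.0012 -0.0044]
```

>>> step_arm --steps '[{"jaw": 1, "tx": 0, "ty": 0, "tz": 0.03, "ax": 0, "ay": 0, "az": -0.005}, {"jaw": 1, "tx": 0, "ty": 0, "tz": 0.06, "ax": 0, "ay": 0, "az": -0.007}, {"jaw": 1, "tx": 0, "ty": 0, "tz": 0.085, "ax": 0, "ay": 0, "az": -0.007}, {"jaw": 1, "tx": 0, "ty": 0, "tz": 0.1, "ax": 0, "ay": 0, "az": -0.007}, {"jaw": 1, "tx": 0, "ty": 0, "tz": 0.107, "ax": 0, "ay": 0, "az": -0.007}, {"jaw": 0.6, "tx": 0, "ty": 0, "tz": 0.107, "ax": 0, "ay": 0, "az": -0.007}, {"jaw": 0.3, "tx": 0, "ty": 0, "tz": 0.107, "ax": 0, "ay": 0, "az": -0.007}, {"jaw": 0, "tx": 0, "ty": 0, "tz": 0.107, "ax": 0, "ay": 0, "az": -0.007}]'

```text
time: 2.55
tool_pos: [0.4045, -0.267, 0.0341]
ee_rot: [3.14, -0.001, -0.16]
wrist_force: [-0.0, -0.7, -0.6]
width: 0.0733
```

>>> step_arm --steps '[{"jaw": 0, "tx": 0, "ty": 0, "tz": 0, "ax": 0, "ay": 0, "az": 0}, {"jaw": 0, "tx": 0, "ty": 0, "tz": 0, "ax": 0, "ay": 0, "az": 0}, {"jaw": 0, "tx": 0, "ty": 0, "tz": 0, "ax": 0, "ay": 0, "az": 0}, {"jaw": 0, "tx": 0, "ty": 0, "tz": 0, "ax": 0, "ay": 0, "az": 0}, {"jaw": 0, "tx": 0, "ty": 0, "tz": 0, "ax": 0, "ay": 0, "az": 0}]'

```text
time: 3.05
tool_pos: [0.4045, -0.2669, 0.0341]
ee_rot: [3.14, -0.001, -0.16]
wrist_force: [0.9, 0.4, 0.1]
width: 0.0337
```

```bash
python3 -c "
from h import *
delta([.385,-.2,.033],np.radians(2.2))
delta([.385,.19,.033],np.radians(2.2))
p,d=snapshot('top');P=cloud('top',d);save('top2.png',p)
for r,c in ((349,251),(345,236),(322,178)): print(P[r,c].round(3))
P=P.reshape(-1,3);P=P[~np.isnan(P[:,0])];x,y,z=P.T
Q=P[(abs(x-.46)<.14)&(abs(y+.271)<.1)&(z>.014)&(z<.034)].astype(np.float32);print(cv2.minAreaRect(Q[:,:2]*1000))
"
```

```text
t 3.05 pos [ 0.4045 -0.2669  0.0341] rpy [ 3.14e+00 -1.00e-03 -1.60e-01] F [0.9 0.4 0.1] w 0.0337
  delta [-0.03   -0.0629  0.0009] rotvec [ 0.0019 -0.0011 -0.1985]
t 3.05 pos [ 0.4045 -0.2669  0.0341] rpy [ 3.14e+00 -1.00e-03 -1.60e-01] F [0.9 0.4 0.1] w 0.0337
  delta [-9.21e-02 -4.48e-01  2.00e-04] rotvec [ 0.0019 -0.0011 -0.1985]
[0.295 0.241 0.025]
[0.302 0.277 0.017]
[0.351 0.41  0.036]
((456.90850830078125, -271.669921875), (115.15080261230469, 155.1603240966797), 80.49732208251953)
```

>>> step_arm --steps '[{"jaw": 0, "tx": 0, "ty": 0, "tz": 0, "ax": 0, "ay": 0, "az": 0}, {"jaw": 0, "tx": 0, "ty": 0, "tz": 0, "ax": 0, "ay": 0, "az": 0}, {"jaw": 0, "tx": 0, "ty": 0, "tz": 0, "ax": 0, "ay": 0, "az": 0}, {"jaw": 0, "tx": 0, "ty": 0, "tz": 0, "ax": 0, "ay": 0, "az": 0}]'

```text
time: 3.5
tool_pos: [0.4045, -0.2669, 0.034]
ee_rot: [3.14, -0.001, -0.16]
wrist_force: [-0.5, 1.0, -0.5]
width: 0.0006
```

```bash
python3 -c "
from h import *
p,d=snapshot('scene');P=cloud('scene',d);print(get_obs()['width'])
cv2.imwrite('pics/s2.png',cv2.resize(p[60:260,100:300],None,fx=3,fy=3)[:,:,::-1])
p,d=snapshot('wrist');save('w2.png',p)"
```

```text
0.00046138209870296885
```

View pics/s2.png

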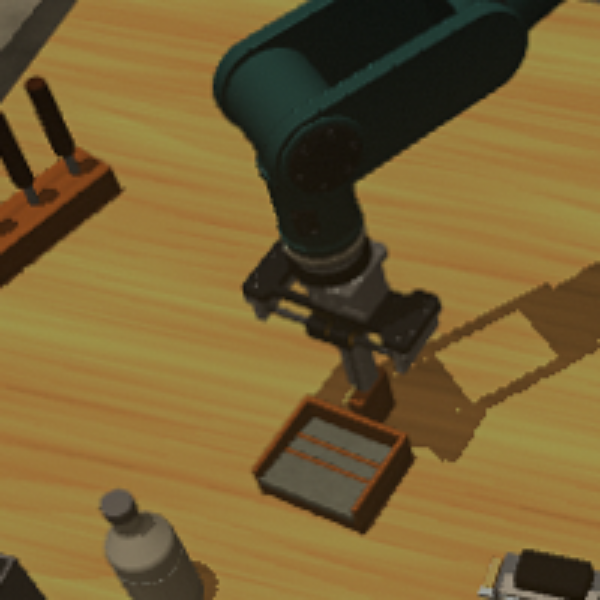

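View pics/w2.png

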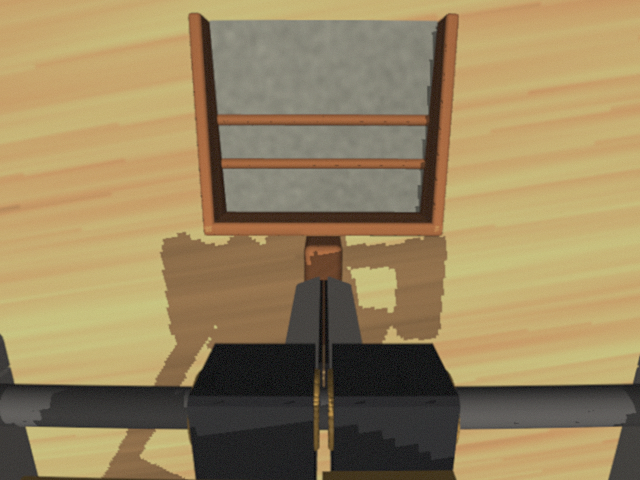

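```bash
python3 -c "
from h import *
p,d=snapshot('wrist');P=cloud('wrist',d)
for r in range(235,350,8): print(r,P[r,310].round(3),P[r,323].round(3),P[r,337].round(3))
o=get_obs();print(o['tool_pos'],o['width'])
for c in ('scene','top'):
    p,d=snapshot(c);P=cloud(c,d).reshape(-1,3);P=P[~np.isnan(P[:,0])];x,y,z=P.T
    m=(abs(x-.40)<.08)&(abs(y+.267)<.04)
    for a,b in ((.046,.056),(.056,.068),(.07,.09),(.09,.11)):
        Q=P[m&(z>a)&(z<b)&(x<.428)];print(c,a,len(Q),np.percentile(Q,[2,50,98],axis=0).round(3).tolist() if len(Q) else '')
"
```

```text
235 [ 0.429 -0.265  0.045] [ 0.428 -0.272  0.045] [ 0.427 -0.279  0.046]
243 [ 0.428 -0.266  0.057] [ 0.427 -0.272  0.057] [ 0.426 -0.278  0.057]
251 [ 0.426 -0.265  0.062] [ 0.425 -0.271  0.062] [ 0.424 -0.278  0.062]
259 [ 0.423 -0.265  0.064] [ 0.422 -0.271  0.063] [ 0.42  -0.277  0.061]
267 [ 0.418 -0.264  0.062] [ 0.417 -0.27   0.062] [ 0.417 -0.277  0.063]
275 [ 0.415 -0.264  0.063] [ 0.414 -0.27   0.063] [ 0.412 -0.276  0.061]
283 [ 0.414 -0.264  0.071] [ 0.411 -0.269  0.067] [ 0.412 -0.276  0.071]
291 [ 0.413 -0.264  0.079] [ 0.408 -0.269  0.069] [ 0.412 -0.275  0.081]
299 [ 0.414 -0.264  0.089] [ 0.404 -0.268  0.069] [ 0.412 -0.275  0.088]
307 [ 0.414 -0.264  0.096] [ 0.401 -0.268  0.071] [ 0.412 -0.275  0.096]
315 [ 0.414 -0.265  0.104] [ 0.398 -0.267  0.072] [ 0.412 -0.275  0.104]
323 [ 0.414 -0.265  0.11 ] [ 0.389 -0.266  0.062] [ 0.412 -0.274  0.109]
331 [ 0.414 -0.265  0.116] [ 0.385 -0.265  0.062] [ 0.412 -0.274  0.115]
339 [ 0.413 -0.265  0.121] [ 0.38  -0.264  0.062] [ 0.412 -0.274  0.121]
347 [ 0.437 -0.271  0.167] [ 0.34  -0.258  0.   ] [ 0.436 -0.276  0.167]
[ 0.40451003 -0.26690996  0.03402902] 0.0008878554740181932
scene 0.046 31 [[0.382, -0.299, 0.046], [0.408, -0.261, 0.049], [0.428, -0.256, 0.056]]
scene 0.056 53 [[0.38, -0.28, 0.057], [0.413, -0.265, 0.061], [0.427, -0.256, 0.067]]
scene 0.07 42 [[0.399, -0.281, 0.071], [0.413, -0.262, 0.08], [0.418, -0.255, 0.089]]
scene 0.09 47 [[0.4, -0.282, 0.091], [0.413, -0.262, 0.099], [0.417, -0.254, 0.109]]
top 0.046 0 
top 0.056 0 
top 0.07 0 
top 0.09 0
```

The fingers closed above the fin: both clouds show fingertips at z≈0.068, though the reported TCP implies 0.026. I'll open the gripper and measure the true tip height.

>>> step_arm --steps '[{"jaw": 1, "tx": 0, "ty": 0, "tz": 0, "ax": 0, "ay": 0, "az": 0}, {"jaw": 1, "tx": 0, "ty": 0, "tz": 0, "ax": 0, "ay": 0, "az": 0}, {"jaw": 1, "tx": 0, "ty": 0, "tz": 0, "ax": 0, "ay": 0, "az": 0}, {"jaw": 1, "tx": 0, "ty": 0, "tz": 0, "ax": 0, "ay": 0, "az": 0}, {"jaw": 1, "tx": 0, "ty": 0, "tz": 0, "ax": 0, "ay": 0, "az": 0}, {"jaw": 1, "tx": 0, "ty": 0, "tz": 0, "ax": 0, "ay": 0, "az": 0}, {"jaw": 1, "tx": 0, "ty": 0, "tz": 0, "ax": 0, "ay": 0, "az": 0}, {"jaw": 1, "tx": 0, "ty": 0, "tz": 0, "ax": 0, "ay": 0, "az": 0}]'

```text
time: 4.55
tool_pos: [0.4045, -0.2669, 0.034]
ee_rot: [3.14, -0.001, -0.16]
wrist_force: [-0.0, 1.0, 0.8]
width: 0.0611
```

```bash
python3 -c "
from h import *
o=get_obs();print(o['tool_pos'],o['width'])
for c in ('scene','wrist'):
    p,d=snapshot(c);save(c+'3.png',p);P=cloud(c,d).reshape(-1,3);P=P[~np.isnan(P[:,0])];x,y,z=P.T
    for n,yy in (('L',-.267+.052),('R',-.267-.052)):
        m=(abs(x-.405)<.02)&(abs(y-yy)<.015)&(z>.012)
        print(c,n,m.sum(),np.round(np.sort(z[m])[:12],3), np.percentile(P[m],[2,50,98],axis=0).round(3).tolist() if m.any() else '')
"
```

```text
[ 0.40449984 -0.26688964  0.03400906] 0.061052033231477586
scene L 467 [0.072 0.074 0.075 0.076 0.077 0.08  0.081 0.081 0.081 0.083 0.084 0.085] [[0.39, -0.23, 0.083], [0.414, -0.212, 0.253], [0.424, -0.2, 0.463]]
scene R 319 [0.032 0.037 0.044 0.045 0.045 0.046 0.047 0.048 0.048 0.062 0.069 0.072] [[0.386, -0.333, 0.047], [0.407, -0.318, 0.412], [0.425, -0.304, 0.452]]
wrist L 1288 [0.067 0.069 0.069 0.07  0.07  0.07  0.07  0.07  0.071 0.071 0.071 0.071] [[0.419, -0.23, 0.073], [0.42, -0.228, 0.121], [0.421, -0.225, 0.145]]
wrist R 11358 [0.044 0.044 0.044 0.044 0.044 0.044 0.044 0.044 0.044 0.044 0.044 0.044] [[0.406, -0.326, 0.045], [0.417, -0.312, 0.184], [0.425, -0.304, 0.187]]
```

View pics/wrist3.png

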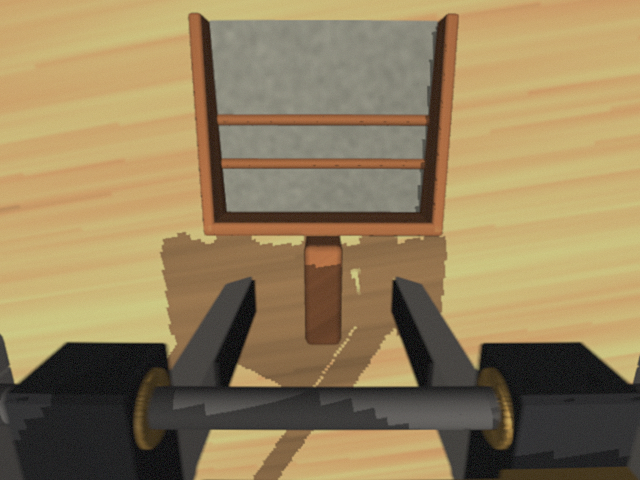

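Fingertips are really at z≈0.068, about 42 mm above what the reported TCP implies. The x and y agree. I'll descend in two stages and check against the cameras.

>>> step_arm --steps '[{"jaw": 1, "tx": 0, "ty": 0, "tz": 0.01, "ax": 0, "ay": 0, "az": 0}, {"jaw": 1, "tx": 0, "ty": 0, "tz": 0.02, "ax": 0, "ay": 0, "az": 0}, {"jaw": 1, "tx": 0, "ty": 0, "tz": 0.025, "ax": 0, "ay": 0, "az": 0}, {"jaw": 1, "tx": 0, "ty": 0, "tz": 0.025, "ax": 0, "ay": 0, "az": 0}]'

```text
time: 5.05
tool_pos: [0.4034, -0.266, 0.0073]
ee_rot: [-3.142, 0.002, -0.16]
wrist_force: [-0.8, 0.5, -0.6]
width: 0.0937
```

```bash
python3 -c "
from h import *
o=get_obs();print(o['tool_pos'],o['width'],o['wrist_force'])
for c in ('scene','wrist'):
    p,d=snapshot(c);P=cloud(c,d).reshape(-1,3);P=P[~np.isnan(P[:,0])];x,y,z=P.T
    m=(abs(x-.410)<.014)&(y>-.235)&(y<-.2)&(z>.012)&(z<.12)
    print(c,m.sum(),np.round(np.sort(z[m])[:12],3), np.percentile(P[m],[2,50,98],axis=0).round(3).tolist() if m.any() else '')
"
```

```text
[ 0.40344575 -0.26604765  0.00725784] 0.0937474995779067 [-0.78531139  0.53487377 -0.64823254]
scene 70 [0.04  0.043 0.044 0.044 0.046 0.047 0.048 0.049 0.05  0.05  0.051 0.053] [[0.406, -0.222, 0.043], [0.419, -0.211, 0.071], [0.423, -0.208, 0.096]]
wrist 6241 [0.037 0.037 0.037 0.037 0.038 0.038 0.038 0.038 0.038 0.038 0.038 0.038] [[0.404, -0.223, 0.042], [0.42, -0.221, 0.091], [0.423, -0.212, 0.119]]
```

>>> step_arm --steps '[{"jaw": 1, "tx": 0, "ty": 0, "tz": 0.008, "ax": 0, "ay": 0, "az": 0}, {"jaw": 0, "tx": 0, "ty": 0, "tz": 0.014, "ax": 0, "ay": 0, "az": 0}, {"jaw": 0, "tx": 0, "ty": 0, "tz": 0.014, "ax": 0, "ay": 0, "az": 0}, {"jaw": 0, "tx": 0, "ty": 0, "tz": 0.014, "ax": 0, "ay": 0, "az": 0}, {"jaw": 0, "tx": 0, "ty": 0, "tz": 0.014, "ax": 0, "ay": 0, "az": 0}, {"jaw": 0, "tx": 0, "ty": 0, "tz": 0.014, "ax": 0, "ay": 0, "az": 0}, {"jaw": 0, "tx": 0, "ty": 0, "tz": 0.014, "ax": 0, "ay": 0, "az": 0}, {"jaw": 0, "tx": 0, "ty": 0, "tz": 0.014, "ax": 0, "ay": 0, "az": 0}]'

```text
time: 5.95
tool_pos: [0.4045, -0.2669, -0.0052]
ee_rot: [3.14, -0.001, -0.16]
wrist_force: [1.5, 0.0, -0.2]
width: 0.0416
```

>>> step_arm --steps '[{"jaw": 0, "tx": 0, "ty": 0, "tz": 0, "ax": 0, "ay": 0, "az": 0}, {"jaw": 0, "tx": 0, "ty": 0, "tz": 0, "ax": 0, "ay": 0, "az": 0}, {"jaw": 0, "tx": 0, "ty": 0, "tz": 0, "ax": 0, "ay": 0, "az": 0}, {"jaw": 0, "tx": 0, "ty": 0, "tz": 0, "ax": 0, "ay": 0, "az": 0}, {"jaw": 0, "tx": 0, "ty": 0, "tz": 0, "ax": 0, "ay": 0, "az": 0}]'

```text
time: 6.45
tool_pos: [0.4045, -0.2668, -0.0052]
ee_rot: [3.14, -0.001, -0.16]
wrist_force: [-0.8, 0.5, -0.6]
width: 0.0178
```

```bash
python3 -c "
from h import *
delta([.38,-.25,-.006],0.04)
delta([.38,.1924,-.006],0.04)
"
```

```text
t 6.45 pos [ 0.4045 -0.2668 -0.0052] rpy [ 3.14e+00 -1.00e-03 -1.60e-01] F [-0.8  0.5 -0.6] w 0.0178
  delta [-0.0269 -0.0127  0.0008] rotvec [ 0.0013 -0.0007 -0.2002]
t 6.45 pos [ 0.4045 -0.2668 -0.0052] rpy [ 3.14e+00 -1.00e-03 -1.60e-01] F [-0.8  0.5 -0.6] w 0.0178
  delta [-9.750e-02 -4.494e-01  2.000e-04] rotvec [ 0.0013 -0.0007 -0.2002]
```

>>> step_arm --steps '[{"jaw": 0, "tx": -0.01, "ty": -0.01, "tz": 0, "ax": 0, "ay": 0, "az": -0.02}, {"jaw": 0, "tx": -0.022, "ty": -0.03, "tz": 0, "ax": 0, "ay": 0, "az": -0.05}, {"jaw": 0, "tx": -0.034, "ty": -0.06, "tz": 0, "ax": 0, "ay": 0, "az": -0.08}, {"jaw": 0, "tx": -0.044, "ty": -0.09, "tz": 0, "ax": 0, "ay": 0, "az": -0.11}, {"jaw": 0, "tx": -0.05, "ty": -0.12, "tz": 0, "ax": 0, "ay": 0, "az": -0.14}, {"jaw": 0, "tx": -0.056, "ty": -0.155, "tz": 0, "ax": 0, "ay": 0, "az": -0.17}, {"jaw": 0, "tx": -0.062, "ty": -0.19, "tz": 0, "ax": 0, "ay": 0, "az": -0.2}, {"jaw": 0, "tx": -0.065, "ty": -0.21, "tz": 0, "ax": 0, "ay": 0, "az": -0.2}]'

```text
time: 7.25
tool_pos: [0.3738, -0.0484, -0.005]
ee_rot: [3.138, -0.002, 0.041]
wrist_force: [-0.5, -4.7, 0.8]
width: 0.0179
```

```bash
python3 -c "
from h import *
delta([.395,.1924,-.006],0.04)
"
```

```text
t 7.25 pos [ 0.3738 -0.0484 -0.005 ] rpy [ 3.138e+00 -2.000e-03  4.100e-02] F [-0.5 -4.7  0.8] w 0.0179
  delta [ 3.110e-02 -2.397e-01  2.000e-04] rotvec [ 0.0035 -0.0016  0.0012]
```

>>> step_arm --steps '[{"jaw": 0, "tx": 0, "ty": -0.03, "tz": 0, "ax": 0, "ay": 0, "az": 0}, {"jaw": 0, "tx": 0.005, "ty": -0.065, "tz": 0, "ax": 0, "ay": 0, "az": 0}, {"jaw": 0, "tx": 0.01, "ty": -0.1, "tz": 0, "ax": 0, "ay": 0, "az": 0}, {"jaw": 0, "tx": 0.015, "ty": -0.135, "tz": 0, "ax": 0, "ay": 0, "az": 0}, {"jaw": 0, "tx": 0.02, "ty": -0.17, "tz": 0, "ax": 0, "ay": 0, "az": 0}, {"jaw": 0, "tx": 0.025, "ty": -0.205, "tz": 0, "ax": 0, "ay": 0, "az": 0}, {"jaw": 0, "tx": 0.03, "ty": -0.23, "tz": 0, "ax": 0, "ay": 0, "az": 0}, {"jaw": 0, "tx": 0.031, "ty": -0.24, "tz": 0, "ax": 0, "ay": 0, "az": 0}]'

```text
time: 8.05
tool_pos: [0.3957, 0.1927, -0.005]
ee_rot: [3.134, -0.003, 0.044]
wrist_force: [-1.0, -10.1, 8.1]
width: 0.0178
```

```bash
cat > m.py <<'E'
from h import *
for i in range(2): snapshot('wrist')
for c in ('wrist','scene','top'):
    p,d=snapshot(c);save(c+'4.png',p);P=cloud(c,d).reshape(-1,3);P=P[~np.isnan(P[:,0])];x,y,z=P.T
    t=(x>.3)&(x<.575)&(abs(y-.195)<.085)
    for n,m in (('walls',t&(z>.038)&(z<.052)&(x>.42)),('floor',t&(z>.014)&(z<.036)&(x>.43)),('keythick',(abs(x-.587)<.04)&(abs(y-.198)<.05)&(z>.108)&(z<.125)),('keythin',(abs(x-.587)<.04)&(abs(y+.01)<.05)&(z>.108)&(z<.125)),('front',(abs(x-.57)<.03)&(y>.05)&(y<.26)&(z>.05)&(z<.092))):
        Q=P[m].astype(np.float32)
        if len(Q)>20:
            r=cv2.minAreaRect(Q[:,:2]*1000);print(c,n,len(Q),np.round(r[0],1),np.round(r[1],1),round(r[2],2),'x1/99',np.percentile(Q[:,0],[1,99]).round(4),'y',np.percentile(Q[:,1],[1,99]).round(4))
delta([.434,.1924,-.006],0.04)
E
python3 m.py
```

```text
wrist walls 15515 [468.3 195.7] [ 98.1 120.5] 2.19 x1/99 [0.4204 0.5159] y [0.1357 0.2558]
wrist floor 60397 [474.  195.9] [ 92.  109.6] 2.14 x1/99 [0.4311 0.519 ] y [0.141  0.2505]
scene walls 253 [492.6 196.6] [146.1 120.1] 2.42 x1/99 [0.4205 0.5227] y [0.1353 0.2565]
scene floor 969 [476.5 196.3] [ 97.1 118.1] 2.34 x1/99 [0.4304 0.5227] y [0.1412 0.2512]
scene keythick 310 [581.9 198. ] [36.  63.7] 2.52 x1/99 [0.565  0.5988] y [0.1675 0.2292]
scene keythin 292 [589.6  -9.9] [36.3 64.5] 3.02 x1/99 [0.5717 0.6068] y [-0.0414  0.0221]
scene front 97 [579.2 155.1] [ 41.3 209.5] 0.66 x1/99 [0.559  0.5995] y [0.055  0.2596]
top walls 263 [521.8 194.2] [145.6 131.4] 78.28 x1/99 [0.4448 0.5714] y [0.1124 0.2581]
top floor 1173 [509. 197.] [137. 139.] 84.13 x1/99 [0.4382 0.5684] y [0.1359 0.2516]
top keythick 459 [584.2 196.7] [39.4 65.2] 2.32 x1/99 [0.5647 0.5989] y [0.1674 0.2291]
top keythin 471 [589.7  -9.2] [34.6 63.6] 1.46 x1/99 [0.5728 0.6065] y [-0.0407  0.0224]
top front 208 [579.6 155. ] [209.8  39.4] 89.67 x1/99 [0.5604 0.5993] y [0.0505 0.2595]
t 8.3 pos [ 0.3958  0.1937 -0.0052] rpy [ 3.141 -0.004  0.041] F [1.9 3.5 3.5] w 0.0178
  delta [0.0381 0.0028 0.001 ] rotvec [ 0.0004 -0.0038  0.0005]
```

View pics/wrist4.png

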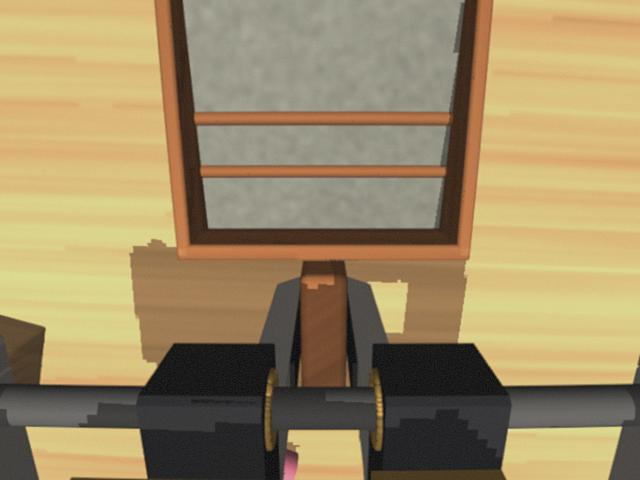

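>>> step_arm --steps '[{"jaw": 0, "tx": 0.012, "ty": 0.002, "tz": 0, "ax": 0, "ay": 0, "az": 0}, {"jaw": 0, "tx": 0.024, "ty": 0.002, "tz": 0, "ax": 0, "ay": 0, "az": 0}, {"jaw": 0, "tx": 0.032, "ty": 0.002, "tz": 0, "ax": 0, "ay": 0, "az": 0}, {"jaw": 0, "tx": 0.036, "ty": 0.002, "tz": 0, "ax": 0, "ay": 0, "az": 0}, {"jaw": 0, "tx": 0.036, "ty": 0.002, "tz": 0, "ax": 0, "ay": 0, "az": 0}, {"jaw": 0, "tx": 0.036, "ty": 0.002, "tz": 0, "ax": 0, "ay": 0, "az": 0}]'

```text
time: 8.9
tool_pos: [0.4293, 0.1921, -0.0052]
ee_rot: [3.141, 0.002, 0.039]
wrist_force: [-5.5, -0.3, 6.5]
width: 0.0177
```

>>> step_arm --steps '[{"jaw": 0, "tx": 0.001, "ty": 0, "tz": 0, "ax": 0, "ay": 0, "az": 0}, {"jaw": 0, "tx": 0.002, "ty": 0, "tz": 0, "ax": 0, "ay": 0, "az": 0}, {"jaw": 0, "tx": 0.002, "ty": 0, "tz": 0, "ax": 0, "ay": 0, "az": 0}]'

```text
time: 9.2
tool_pos: [0.4291, 0.1921, -0.0052]
ee_rot: [-3.141, 0.007, 0.039]
wrist_force: [-6.4, 2.5, 6.5]
width: 0.0177
```

>>> step_arm --steps '[{"jaw": 0, "tx": 0.001, "ty": 0, "tz": 0, "ax": 0, "ay": 0, "az": 0}, {"jaw": 0, "tx": 0.002, "ty": 0, "tz": 0, "ax": 0, "ay": 0, "az": 0}, {"jaw": 0, "tx": 0.002, "ty": 0, "tz": 0, "ax": 0, "ay": 0, "az": 0}]'

```text
time: 9.5
tool_pos: [0.4289, 0.1921, -0.0052]
ee_rot: [-3.141, 0.011, 0.039]
wrist_force: [-6.6, 3.1, 7.3]
width: 0.0175
```

```bash
python3 m.py; python3 -c "
import cv2;a=cv2.imread('pics/scene4.png');b=cv2.imread('pics/wrist4.png');
cv2.imwrite('pics/c5.png',b)"
```

```text
wrist walls 17178 [493.3 193.6] [114.3 120.6] 2.13 x1/99 [0.4374 0.5487] y [0.1338 0.2539]
wrist floor 65848 [495.1 193.6] [115.6 109.6] 2.13 x1/99 [0.458  0.5519] y [0.1392 0.2486]
scene walls 268 [498.5 193.6] [123.8 121.7] 4.54 x1/99 [0.4376 0.5432] y [0.1335 0.2537]
scene floor 744 [496.1 193.7] [121.1 109.2] 2.21 x1/99 [0.4392 0.5419] y [0.1392 0.2479]
scene keythick 305 [581.3 197.9] [37.1 63.7] 1.43 x1/99 [0.5639 0.599 ] y [0.1669 0.2293]
scene keythin 298 [589.9  -9.8] [36.7 64.8] 3.03 x1/99 [0.5722 0.6081] y [-0.0415  0.0221]
scene front 82 [580.1 156. ] [ 56.7 207.2] 6.6 x1/99 [0.5553 0.5997] y [0.0542 0.2597]
top walls 217 [513.  183.6] [114.1 150.8] 2.04 x1/99 [0.459  0.5715] y [0.1149 0.2549]
top floor 818 [532.1 195.4] [143.3 119. ] 74.4 x1/99 [0.4776 0.568 ] y [0.1341 0.2519]
top keythick 460 [581.9 198.2] [63.2 37.7] 88.45 x1/99 [0.5645 0.5994] y [0.1676 0.229 ]
top keythin 475 [591.1  -4.8] [37.4 73.8] 4.48 x1/99 [0.5729 0.6065] y [-0.0407  0.0224]
top front 209 [576. 155.] [ 46.1 209.7] 0.06 x1/99 [0.5602 0.5986] y [0.0526 0.2596]
t 9.75 pos [ 0.4289  0.1921 -0.0052] rpy [-3.141  0.011  0.039] F [-7.4  3.5  6.6] w 0.0177
  delta [ 0.0051 -0.0001  0.0007] rotvec [-0.0009  0.0111 -0.0013]
```

View pics/c5.png

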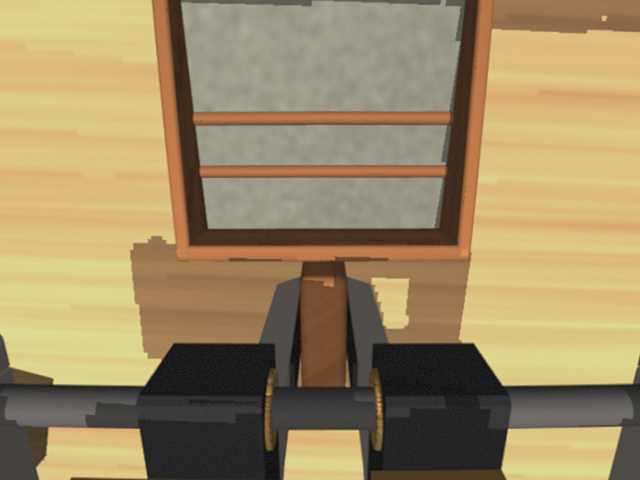

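The tray hasn't slipped in the grip. The arm is compliant, so 2 mm commands only balance friction and about 6 mm of gap remains. I'll command further and correct the small pitch.

>>> step_arm --steps '[{"jaw": 0, "tx": 0.002, "ty": 0, "tz": -0.001, "ax": 0, "ay": 0.011, "az": 0}, {"jaw": 0, "tx": 0.005, "ty": 0, "tz": -0.001, "ax": 0, "ay": 0.011, "az": 0}, {"jaw": 0, "tx": 0.007, "ty": 0, "tz": -0.001, "ax": 0, "ay": 0.011, "az": 0}, {"jaw": 0, "tx": 0.008, "ty": 0, "tz": -0.001, "ax": 0, "ay": 0.011, "az": 0}, {"jaw": 0, "tx": 0.008, "ty": 0, "tz": -0.001, "ax": 0, "ay": 0.011, "az": 0}]'

```text
time: 10.25
tool_pos: [0.4345, 0.1913, -0.0052]
ee_rot: [3.141, 0.006, 0.038]
wrist_force: [-5.2, -0.3, 3.2]
width: 0.0178
```

>>> step_arm --steps '[{"jaw": 0, "tx": 0.002, "ty": -0.001, "tz": 0, "ax": 0, "ay": 0.006, "az": 0}, {"jaw": 0, "tx": 0.004, "ty": -0.001, "tz": 0, "ax": 0, "ay": 0.006, "az": 0}, {"jaw": 0, "tx": 0.006, "ty": -0.001, "tz": 0, "ax": 0, "ay": 0.006, "az": 0}, {"jaw": 0, "tx": 0.006, "ty": -0.001, "tz": 0, "ax": 0, "ay": 0.006, "az": 0}]'

```text
time: 10.65
tool_pos: [0.435, 0.1913, -0.0053]
ee_rot: [3.139, 0.012, 0.038]
wrist_force: [-15.8, -2.1, 13.6]
width: 0.0179
```

```bash
python3 m.py | grep -v -e front -e keythin; python3 -c "
import cv2;b=cv2.imread('pics/top4.png')
cv2.imwrite('pics/c6.png',cv2.resize(b[190:310,220:340],None,fx=5,fy=5))"
```

```text
wrist walls 17301 [499.2 192.7] [114.4 120.2] 2.28 x1/99 [0.4436 0.5548] y [0.1332 0.253 ]
wrist floor 66202 [501.1 192.9] [115.6 109.7] 2.09 x1/99 [0.4637 0.558 ] y [0.1384 0.2478]
scene walls 261 [502.2 192.6] [119.  119.8] 2.91 x1/99 [0.4441 0.5532] y [0.1327 0.2525]
scene floor 675 [501.3 193.5] [121.4 110.2] 2.02 x1/99 [0.4436 0.5397] y [0.1386 0.246 ]
scene keythick 309 [580.4 197.9] [37.9 64.2] 3.43 x1/99 [0.5639 0.5986] y [0.167  0.2292]
top walls 213 [517.1 185.1] [107.6 150.4] 0.27 x1/99 [0.4638 0.5707] y [0.1152 0.2555]
top floor 754 [520.3 191.2] [142.9 110.6] 87.34 x1/99 [0.4825 0.5689] y [0.1354 0.2501]
top keythick 458 [582.4 192.1] [35.8 74.8] 3.27 x1/99 [0.5648 0.5988] y [0.1676 0.229 ]
t 10.9 pos [ 0.435   0.1913 -0.0053] rpy [3.139 0.012 0.038] F [-15.7  -1.9  14.3] w 0.0179
  delta [-0.001  -0.0011  0.0007] rotvec [ 0.0021  0.0117 -0.0024]
```

View pics/c6.png

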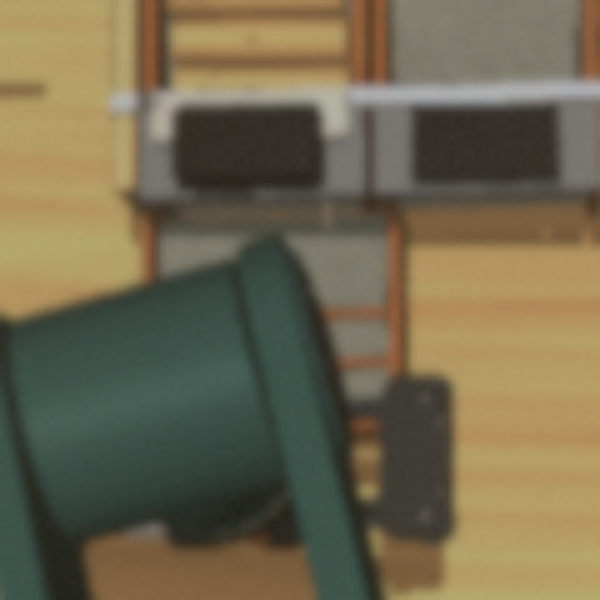

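Contact at 15.8 N. The tray sits about 2 mm to the right of the lane's centre line, so I back off slightly, shift left and press again.

>>> step_arm --steps '[{"jaw": 0, "tx": -0.004, "ty": 0, "tz": 0, "ax": 0, "ay": 0.012, "az": 0}, {"jaw": 0, "tx": -0.005, "ty": -0.003, "tz": -0.001, "ax": 0, "ay": 0.012, "az": 0}, {"jaw": 0, "tx": -0.004, "ty": -0.0045, "tz": -0.001, "ax": 0, "ay": 0.012, "az": 0}, {"jaw": 0, "tx": -0.003, "ty": -0.0045, "tz": -0.001, "ax": 0, "ay": 0.012, "az": 0}, {"jaw": 0, "tx": 0, "ty": -0.003, "tz": -0.001, "ax": 0, "ay": 0.012, "az": 0}, {"jaw": 0, "tx": 0.003, "ty": -0.0025, "tz": 0, "ax": 0, "ay": 0.012, "az": 0}, {"jaw": 0, "tx": 0.005, "ty": -0.0025, "tz": 0, "ax": 0, "ay": 0.012, "az": 0}, {"jaw": 0, "tx": 0.005, "ty": -0.0025, "tz": 0, "ax": 0, "ay": 0.012, "az": 0}]'

```text
time: 11.7
tool_pos: [0.4354, 0.1946, -0.0054]
ee_rot: [3.141, 0.01, 0.038]
wrist_force: [-15.8, -0.6, 10.6]
width: 0.0178
```

```bash
python3 m.py | grep -v -e front -e keythin -e 'top '
```

```text
wrist walls 17253 [499.4 196.1] [114.1 120.8] 2.1 x1/99 [0.4439 0.5551] y [0.1364 0.2564]
wrist floor 66372 [501.3 196.1] [116.1 109.7] 2.12 x1/99 [0.4636 0.5583] y [0.1417 0.2511]
scene walls 264 [501.8 196. ] [123.6 120.6] 3.03 x1/99 [0.4439 0.55  ] y [0.1353 0.2561]
scene floor 676 [510.2 196.2] [133.3 108.5] 2.24 x1/99 [0.4456 0.542 ] y [0.1415 0.2501]
scene keythick 305 [580.6 198.2] [36.9 63.5] 3.47 x1/99 [0.5634 0.5995] y [0.167  0.2292]
t 11.95 pos [ 0.4354  0.1946 -0.0054] rpy [3.14  0.01  0.038] F [-15.6  -0.7  11.1] w 0.0173
  delta [-0.0015  0.0022  0.0006] rotvec [ 0.0011  0.0097 -0.002 ]
```

>>> step_arm --steps '[{"jaw": 0, "tx": 0.001, "ty": 0, "tz": -0.001, "ax": 0, "ay": 0.01, "az": 0}, {"jaw": 0.3, "tx": 0, "ty": 0, "tz": -0.001, "ax": 0, "ay": 0.01, "az": 0}, {"jaw": 0.6, "tx": 0, "ty": 0, "tz": -0.001, "ax": 0, "ay": 0.01, "az": 0}, {"jaw": 0.6, "tx": 0, "ty": 0, "tz": -0.001, "ax": 0, "ay": 0.01, "az": 0}, {"jaw": 0.6, "tx": 0, "ty": 0, "tz": -0.001, "ax": 0, "ay": 0.01, "az": 0}, {"jaw": 0.6, "tx": 0, "ty": 0, "tz": -0.001, "ax": 0, "ay": 0.01, "az": 0}]'

```text
time: 12.55
tool_pos: [0.436, 0.1947, -0.0041]
ee_rot: [3.141, -0.001, 0.038]
wrist_force: [-0.7, 0.4, -0.3]
width: 0.054
```

>>> step_arm --steps '[{"jaw": 0.6, "tx": 0, "ty": 0, "tz": -0.02, "ax": 0, "ay": 0, "az": 0}, {"jaw": 0.6, "tx": 0, "ty": 0, "tz": -0.05, "ax": 0, "ay": 0, "az": 0}, {"jaw": 0.6, "tx": 0, "ty": 0, "tz": -0.085, "ax": 0, "ay": 0, "az": 0}, {"jaw": 0.3, "tx": 0, "ty": 0, "tz": -0.12, "ax": 0, "ay": 0, "az": 0}, {"jaw": 0, "tx": 0, "ty": 0, "tz": -0.15, "ax": 0, "ay": 0, "az": 0}, {"jaw": 0, "tx": 0, "ty": 0, "tz": -0.16, "ax": 0, "ay": 0, "az": 0}, {"jaw": 0, "tx": 0, "ty": 0, "tz": -0.16, "ax": 0, "ay": 0, "az": 0}, {"jaw": 0, "tx": 0, "ty": 0, "tz": -0.16, "ax": 0, "ay": 0, "az": 0}]'

```text
time: 13.35
tool_pos: [0.4351, 0.1946, 0.1542]
ee_rot: [3.14, 0.001, 0.038]
wrist_force: [-0.4, -0.1, 0.2]
width: 0.0198
```

```bash
python3 m.py; python3 -c "
from h import *
delta([.5815,.198,.155],0.04)"
```

```text
wrist walls 4311 [514.6 183.8] [118.8 147.6] 1.59 x1/99 [0.4572 0.5663] y [0.1354 0.2573]
wrist floor 18065 [511.2 183.6] [110.3 149.1] 2.29 x1/99 [0.4641 0.5618] y [0.1418 0.2513]
wrist keythick 3915 [569.6 198. ] [16.5 64.4] 1.96 x1/99 [0.561  0.5777] y [0.167 0.229]
wrist keythin 360 [577.7  21.3] [20.4  6.5] 18.8 x1/99 [0.5688 0.5877] y [0.0172 0.0233]
wrist front 2388 [574.4 155.3] [ 30.5 209.9] 2.07 x1/99 [0.5566 0.5862] y [0.0548 0.2596]
scene walls 247 [510.4 196.5] [107.9 120. ] 2.69 x1/99 [0.4573 0.55  ] y [0.1359 0.2561]
scene floor 673 [519.6 196.7] [114.1 108.3] 2.29 x1/99 [0.4634 0.5423] y [0.1417 0.2501]
scene keythick 311 [581.2 198. ] [36.4 63.6] 2.47 x1/99 [0.5646 0.5991] y [0.1669 0.2292]
scene keythin 301 [589.5  -9.4] [36.7 64.9] 3.5 x1/99 [0.572  0.6079] y [-0.0409  0.0224]
scene front 110 [580.7 155.4] [ 41.3 209.1] 1.41 x1/99 [0.5606 0.5997] y [0.0541 0.2596]
top walls 136 [517.4 157.2] [106.6  97.5] 4.26 x1/99 [0.4631 0.5715] y [0.1146 0.2065]
top floor 682 [518.1 156.8] [109.9  97.4] 5.19 x1/99 [0.4706 0.5698] y [0.1372 0.2034]
top keythick 408 [582.2 198.3] [34.8 61.8] 1.54 x1/99 [0.5654 0.5989] y [0.1677 0.229 ]
top keythin 474 [590.2 -10.2] [65.9 37.4] 88.96 x1/99 [0.5727 0.6065] y [-0.0406  0.0224]
top front 170 [579.5 154.9] [209.7  37.8] 89.59 x1/99 [0.5612 0.5986] y [0.0503 0.2596]
t 13.6 pos [0.435  0.1946 0.1542] rpy [3.14e+00 2.00e-03 3.80e-02] F [-0.1  0.8 -0. ] w 0.0013
  delta [-0.0008  0.0019  0.1602] rotvec [ 0.0016  0.0016 -0.0021]
t 13.6 pos [0.435  0.1946 0.1542] rpy [3.14e+00 2.00e-03 3.80e-02] F [-0.1  0.8 -0. ] w 0.0013
  delta [ 0.1465  0.0021 -0.001 ] rotvec [ 0.0016  0.0016 -0.0021]
```

View pics/wrist4.png

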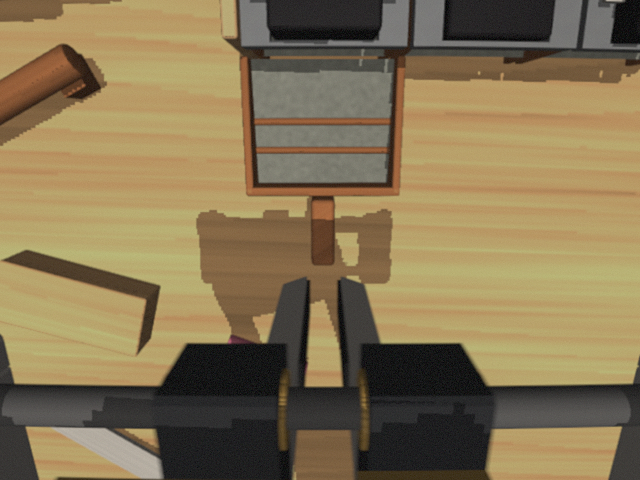

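The tray is flush with the lane front and centred. Next I move over the thick key with the jaws shut.

>>> step_arm --steps '[{"jaw": 0, "tx": 0.03, "ty": 0, "tz": 0, "ax": 0, "ay": 0, "az": 0}, {"jaw": 0, "tx": 0.06, "ty": 0.001, "tz": 0, "ax": 0, "ay": 0, "az": 0}, {"jaw": 0, "tx": 0.09, "ty": 0.002, "tz": 0, "ax": 0, "ay": 0, "az": 0}, {"jaw": 0, "tx": 0.12, "ty": 0.002, "tz": 0, "ax": 0, "ay": 0, "az": 0}, {"jaw": 0, "tx": 0.14, "ty": 0.002, "tz": 0.02, "ax": 0, "ay": 0, "az": 0}, {"jaw": 0, "tx": 0.146, "ty": 0.002, "tz": 0.04, "ax": 0, "ay": 0, "az": 0}, {"jaw": 0, "tx": 0.146, "ty": 0.002, "tz": 0.05, "ax": 0, "ay": 0, "az": 0}, {"jaw": 0, "tx": 0.146, "ty": 0.002, "tz": 0.05, "ax": 0, "ay": 0, "az": 0}]'

```text
time: 14.4
tool_pos: [0.579, 0.1976, 0.101]
ee_rot: [3.139, 0.007, 0.038]
wrist_force: [0.3, -0.7, -0.6]
width: 0.0008
```

```bash
python3 -c "
from h import *
snapshot('wrist');p,d=snapshot('scene');P=cloud('scene',d)
cv2.imwrite('pics/s7.png',cv2.resize(p[200:330,240:400],None,fx=4,fy=4)[:,:,::-1])
p,d=snapshot('wrist');W=cloud('wrist',d).reshape(-1,3)
for Q in (P.reshape(-1,3),W):
    Q=Q[~np.isnan(Q[:,0])];x,y,z=Q.T;m=(abs(x-.582)<.03)&(abs(y-.198)<.03)&(z>.121)&(z<.17)
    print(m.sum(),np.percentile(Q[m],[1,50,99],axis=0).round(3).tolist() if m.any() else '')
delta([.5815,.198,.083],0.04)"
```

```text
69 [[0.58, 0.182, 0.121], [0.59, 0.196, 0.152], [0.592, 0.209, 0.17]]
1814 [[0.576, 0.185, 0.136], [0.59, 0.197, 0.156], [0.59, 0.209, 0.17]]
t 14.55 pos [0.581  0.1983 0.1052] rpy [ 3.14  -0.     0.038] F [ 0.4  0.3 -0.5] w 0.0005
  delta [0.0005 0.0002 0.0222] rotvec [ 0.0012 -0.0001 -0.0019]
```

View pics/s7.png

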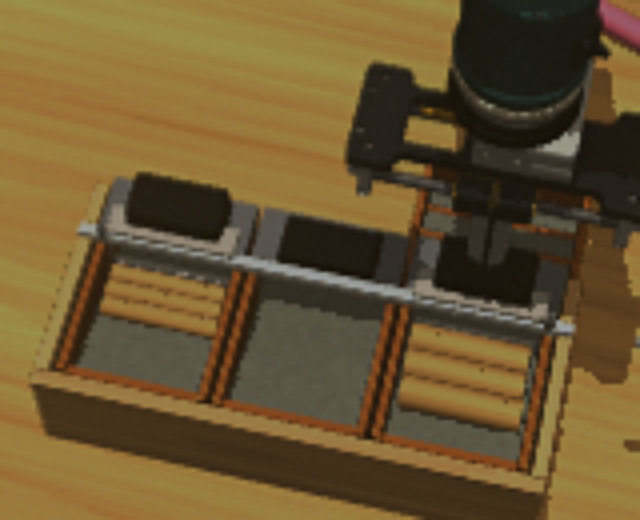

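Tips are over the middle of the thick key, with the thick dowels behind it. I press in stages.

>>> step_arm --steps '[{"jaw": 0, "tx": 0, "ty": 0, "tz": 0.012, "ax": 0, "ay": 0, "az": 0}, {"jaw": 0, "tx": 0, "ty": 0, "tz": 0.02, "ax": 0, "ay": 0, "az": 0}, {"jaw": 0, "tx": 0, "ty": 0, "tz": 0.025, "ax": 0, "ay": 0, "az": 0}, {"jaw": 0, "tx": 0, "ty": 0, "tz": 0.03, "ax": 0, "ay": 0, "az": 0}, {"jaw": 0, "tx": 0, "ty": 0, "tz": 0.034, "ax": 0, "ay": 0, "az": 0}, {"jaw": 0, "tx": 0, "ty": 0, "tz": 0.037, "ax": 0, "ay": 0, "az": 0}, {"jaw": 0, "tx": 0, "ty": 0, "tz": 0.039, "ax": 0, "ay": 0, "az": 0}, {"jaw": 0, "tx": 0, "ty": 0, "tz": 0.039, "ax": 0, "ay": 0, "az": 0}]'

```text
time: 15.35
tool_pos: [0.5807, 0.1981, 0.0715]
ee_rot: [3.14, -0.002, 0.038]
wrist_force: [-7.5, -2.2, 19.7]
width: 0.0004
```

>>> step_arm --steps '[{"jaw": 0, "tx": 0, "ty": 0, "tz": 0.005, "ax": 0, "ay": 0, "az": 0}, {"jaw": 0, "tx": 0, "ty": 0, "tz": 0.005, "ax": 0, "ay": 0, "az": 0}]'

```text
time: 15.55
tool_pos: [0.5807, 0.1981, 0.0715]
ee_rot: [3.141, -0.004, 0.038]
wrist_force: [-6.5, -2.0, 18.2]
width: 0.0004
```

>>> step_arm --steps '[{"jaw": 0, "tx": 0, "ty": 0, "tz": -0.01, "ax": 0, "ay": 0, "az": 0}, {"jaw": 0, "tx": 0, "ty": 0, "tz": -0.04, "ax": 0, "ay": 0, "az": 0}, {"jaw": 0, "tx": 0, "ty": 0, "tz": -0.08, "ax": 0, "ay": 0, "az": 0}, {"jaw": 0, "tx": -0.03, "ty": 0.03, "tz": -0.12, "ax": 0, "ay": 0, "az": 0}, {"jaw": 0, "tx": -0.06, "ty": 0.07, "tz": -0.15, "ax": 0, "ay": 0, "az": 0}, {"jaw": 0, "tx": -0.1, "ty": 0.12, "tz": -0.16, "ax": 0, "ay": 0, "az": 0}, {"jaw": 0, "tx": -0.14, "ty": 0.16, "tz": -0.16, "ax": 0, "ay": 0, "az": 0}, {"jaw": 0, "tx": -0.17, "ty": 0.2, "tz": -0.16, "ax": 0, "ay": 0, "az": 0}]'

```text
time: 16.35
tool_pos: [0.4384, 0.0193, 0.2304]
ee_rot: [3.14, -0.005, 0.039]
wrist_force: [-0.1, -0.2, -0.1]
width: 0.0004
```

>>> step_arm --steps '[{"jaw": 0, "tx": 0, "ty": 0.04, "tz": 0, "ax": 0, "ay": 0, "az": 0}, {"jaw": 0, "tx": 0, "ty": 0.08, "tz": 0, "ax": 0, "ay": 0, "az": 0}, {"jaw": 0, "tx": 0, "ty": 0.1, "tz": 0, "ax": 0, "ay": 0, "az": 0}, {"jaw": 0, "tx": 0, "ty": 0.1, "tz": 0, "ax": 0, "ay": 0, "az": 0}, {"jaw": 0, "tx": 0, "ty": 0.1, "tz": 0, "ax": 0, "ay": 0, "az": 0}]'

```text
time: 16.85
tool_pos: [0.4421, -0.0805, 0.2302]
ee_rot: [3.141, -0.004, 0.038]
wrist_force: [0.1, 0.5, -1.1]
width: 0.0004
```

```bash
python3 - <<'E'
from h import *
ims=[]
for c in ('top','scene'):
    p,d=snapshot(c);P=cloud(c,d);Q=P.reshape(-1,3);Q=Q[~np.isnan(Q[:,0])];x,y,z=Q.T
    for n,cx,cy in (('thick',.5815,.198),('empty',.5855,.094),('thin',.59,-.0095)):
        m=(abs(x-cx)<.012)&(abs(y-cy)<.025);print(c,n,np.median(z[m]).round(4))
    for s in silhouettes(c,'thick1'): print(c,round(s['confidence'],2),s['rect'],np.nanmedian(P[s['pixels']],0).round(3))
    for n,m in (('walls',(z>.038)&(z<.052)),('fin',(z>.056)&(z<.07))):
        m=m&(x>.39)&(x<.55)&(abs(y-.195)<.08);print(c,n,cv2.minAreaRect(Q[m][:,:2].astype(np.float32)*1000))
    r=p[150:310,220:400] if c=='top' else p[170:330,230:410]
    ims.append(cv2.resize(r,(400,356)))
save('f8.png',np.hstack(ims)); print(get_obs()['time'])
E
```

```text
top thick 0.1011
top empty 0.1172
top thin 0.1176
top 0.81 [402.4, 147.4, 435.0, 162.5] [ 0.763 -0.144  0.021]
top 0.8 [255.5, 246.6, 290.0, 255.2] [0.522 0.198 0.046]
top 0.67 [235.5, 339.6, 269.0, 359.3] [0.293 0.243 0.02 ]
top 0.66 [193.1, 144.0, 224.8, 166.5] [0.757 0.366 0.021]
top 0.61 [253.2, 255.2, 290.2, 267.5] [0.499 0.198 0.043]
top 0.59 [257.3, 265.5, 292.5, 273.3] [0.479 0.19  0.04 ]
top 0.37 [247.9, 169.8, 294.1, 233.5] [0.637 0.2   0.066]
top walls ((480.33575439453125, 196.03004455566406), (143.01959228515625, 118.53804779052734), 1.901890516281128)
top fin ((434.57958984375, 193.5680389404297), (49.75408935546875, 18.02326202392578), 1.8923090696334839)
scene thick 0.0991
scene empty 0.1153
scene thin 0.1157
scene 0.79 [205.5, 307.1, 231.4, 322.2] [ 0.768 -0.146  0.019]
scene 0.68 [385.5, 192.5, 407.7, 214.2] [0.298 0.245 0.019]
scene 0.65 [355.1, 245.8, 380.6, 257.0] [0.481 0.194 0.039]
scene 0.61 [350.3, 250.2, 379.6, 257.2] [0.503 0.192 0.042]
scene 0.51 [392.0, 345.4, 420.7, 373.5] [0.759 0.365 0.019]
scene 0.49 [348.6, 251.3, 373.6, 265.3] [0.524 0.192 0.045]
scene walls ((499.2008972167969, 196.09039306640625), (86.95045471191406, 123.56751251220703), 6.067798614501953)
scene fin ((435.97149658203125, 193.4982452392578), (52.82395935058594, 17.81399917602539), 2.624110698699951)
17.05
```

View pics/f8.png

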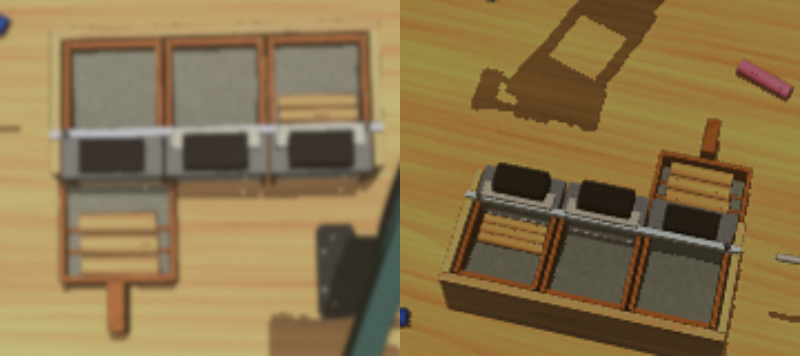

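Thick key is latched at z≈0.100, the empty lane's key is up at 0.116, and there is one dowel per groove. The thin dowels are still in their lane. I'm handing in.

```bash
python3 -c "
from h import *
print(close_job())"
```

```text
the job is handed in; nothing more can be done
None
```

The tray is against the thick-dowel lane, that lane's key is latched, and one thick dowel lies in each groove. I handed the job in at about 17 s of the 48 s allowed, with the arm clear of everything.

- **Tray:** I slid it by its handle fin and pressed it up to the lane front, where contact read about 16 N. It ended about 1 mm off the lane's centre line and square to within about 0.5°. Its mouth is within about 1 mm of the lane front, by the camera measurements.
- **Keys:** I pressed the thick key to its end stop, reading about 20 N at the wrist. In the last images its top is at about 100 mm. The empty lane's key popped up to about 116 mm, and the thin lane's key is still up.
- **Dowels:** The three thick dowels show tops at about 40, 43 and 46 mm, matching the settled heights you gave. The thin dowels are still in their lane.
- **Disagreements:** The fingertips were really about 40 mm higher than the reported tool position implied. Because of this, my first grasp closed in the air just above the fin. It touched nothing, and I measured the offset with the cameras and corrected for it. In the last images, some single dowel readings and one noisy tray angle differed by a few millimetres or degrees between cameras.
- **Bystanders:** I steered clear of the other objects but did not measure each one again at the end.

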